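# Spring open the drawing-instrument case

## Robot

A 6-joint arm with a two-finger parallel gripper is mounted at the origin on the work surface. World frame = base frame: x ahead of the robot, y to its left, z up, the work surface at z = 0. Lengths are in m, angles in rad, forces in N, time in s.
With the tool pointing down it reaches from about 0.325 to 0.9 m from the base axis. Payload 6.1 kg.
Tool frame: the origin (TCP) lies midway between the tips of the shut fingers; the grasp point (between the pads) lies 19 mm behind it; z points along the fingers, y is the line along which they close (so a half turn about z gives the same grasp; the last joint's range is limited). The gripper opens to 87 mm and grips with 3 to 60 N. Pads are 19 mm wide; open, the fingers measure 117 mm over their backs; the gripper's body (75 mm by 190 mm) begins 51 mm behind the grasp point.
Start: joints at [-1.45, 0.22, 1.526, -0, 1.395, -0.126], TCP at [0.153, -0.606, 0.223] pointing down, gripper open.
Joint ranges: [-2.98, 2.98], [-0.91, 2.08], [0.09, 2.57], [-1.24, 4.39], [0.2, 2.65], [-2.68, 2.68]. Speed limits (rad/s): [2.57, 2.57, 3.01, 3.14, 3.14, 3.14].

## Interface

Orientations are given as a rotation vector (axis times angle).
In Python, from bench import bot gives the robot as it stands.
- The arm moves only by the shell command python3 -m jog 'ROWS' [OPENING] [FORCE]. ROWS is text: rows parted by semicolons, each of 4 numbers parted by spaces: the shift along the tool's x, y, z in m, then the turn about the tool's z in rad. A call has exactly 5 rows; each row is the pose to reach, as a shift and turn from the pose commanded when the call began, along the tool's axes at that moment; what a row does not reach only later rows make up. A row lasts 1/10 s, in which the tool goes at most 50 mm and 8.59 degrees, less where a joint would pass 70% of its speed; a pose out of reach is approached as far as the arm can. A call with a gripper value outside its range is refused whole. OPENING is the gripper command: -1 is shut, 1 is fully open, values between are in proportion, set as the call begins (- or left out, the last holds). The fingers move at their own pace and stop on an object; FORCE is the grip in N (left out, the last holds). Time passes only in rows, so rows that repeat a pose let the fingers close, or fill a call up. It gives the time, the measured TCP pose, the force, the opening and the grip force at its end, in the units of the state.
- bot.read_state(): the state, without advancing time (a new reading comes with each control period).
- bot.grab_frame(name): name is "scene" or "top" or "wrist"; returns a dict with "color" (420x560x3 uint8, red, green, blue), "mtx" (3x3 intrinsics, pixels), "rvec" (rotation vector, rad) and "tvec" (3), from world to camera coordinates, as OpenCV has them; the wrist camera has in their place "hand_eye" (4x4, takes a point from camera to tool coordinates, whose origin is the TCP and whose axes are the flange's). Camera axes: x right, y down, z forward; pixel columns grow to the right and rows downward; lengths in m; the calibration is good to about 2 mm. A picture is of the moment at which its call begins: read the wrist's pose just before it. There is no depth.
- bot.sign_off(): hands the job in; it is judged then, once.
The state is a dict: "time_s": time; "joint_positions": joint angles; "joint_vel": joint speeds; "effort": joint torques, N m; "ee_pos": TCP position; "eef_rot": TCP orientation; "ft_force": force on the tool from outside, world axes, zero at the start; "torque": the same for the moment, N m; "grip_width": finger opening in m; "grip_force": force on a finger pad.
Only numpy, scipy, OpenCV 4.12 (cv2) and the standard library are available. Lean on these libraries where they do the work, as an engineer would, in place of code of your own. Each camera call takes 0.05 s, during which the arm holds its last target. There are 200 camera calls.

## Task

Release the lid of the black instrument case: press the two steel thumb buttons on its front down together, one with each fingertip, and keep both held down until the lid has sprung up and stopped rising, then let go and back off. The lid lifts itself: leave it where its spring stops it, do not shove or lift the case, and leave the other things on the table where they are.

Things in the scene. Friction and masses are not known exactly. Their poses are not given: they have to be found in the camera images.
- case: closed black moulded instrument case, loose on the table, 1.2 to 1.9 kg, 180 mm wide (its y) and 170 mm deep (its x), 61 mm high with the lid shut. Origin: centre of its underside; z up; its front, with the catches, faces its own -x (roughly towards the robot). The lidded box takes its x from -45 to +85 mm; in front of that (x -85 to -45 mm) is a low sill only 18 mm high, with the two thumb buttons standing free above it.
- catch_left_top (a point): top centre of the left thumb button (case y = +30 mm): a slightly domed round steel button, 22 mm across, on the free end of a small sprung rocker catch. Unpressed its top lies 50 mm above the table, 80 mm in front of the case's origin and 35 mm in front of the lid's front face (the catch's steel upright with its nose stands between, from 20 mm behind the button's centre). The point moves with the button.
- catch_right_top (a point): the same on the right thumb button (case y = -30 mm), 60 mm between the two button centres; nothing stands between the buttons.
- catch_left (a joint): rocker angle of the left catch, rad: 0 at rest, 0.4 fully down against its stop; the button sinks straight down about 9.5 mm over that. Springy: about 2 N starts it and 6 N holds it fully down. Its nose is clear of the lid from about 0.25. It springs back to 0 when released.
- catch_right (a joint): the same for the right catch. Either catch alone keeps the lid shut.
- lid (a joint): lid angle, rad: 0 shut. Hinged along the case's back edge; once both catches are down together a damped spring raises it slowly, in about 3 to 4 s, to about 0.37, where it stays. If a button is let go before the lid has passed about 0.2, that catch snaps under a second, safety lip on the lid and stops it half way, until both are pressed again. Fully up its front edge stands about 45 mm higher than shut and a few mm farther back.
- lid_edge (a point): middle of the upper front edge of the lid; 60 mm above the table when shut.
- tape: roll of masking tape lying flat, 104 mm across, 24 mm high, beside the case; origin under its centre. Leave alone.
- jar: amber glass jar with steel cap, 60 mm across, 80 mm high, beside the case; origin under its centre. Leave alone.
- eraser: white eraser block, 55 x 24 x 13 mm, lying in front of the case; origin under its centre. Leave alone.
- brush: paint brush 170 mm long lying across in front of the case, under 20 mm high. Leave alone.
- sketchbook: wire-bound sketchbook, 152 x 212 x 15 mm, at the left; origin under its centre. Leave alone.
- carton: small white upright carton, 70 x 90 x 120 mm, at the right; origin under its centre. Leave alone.
- phone: black phone lying flat, 74 x 150 x 8 mm, near right; origin under its centre. Leave alone.
- brushpot: white pot with brushes standing in it, 68 mm across, 95 mm high (215 mm with the brushes), at the left; origin under its centre. Leave alone.

How it is judged:
By the outcome, as a careful person would: the job done as asked, in the order asked, and still so for the second after the job is handed in, with the robot touching nothing.
It also fails if it takes over 40 s, if anything falls off the work surface, if the arm or the gripper's body presses on something with over 40 N, if the wrist force passes 120 N, or if a joint passes its speed limit or range.

## Working session

There is one attempt and no reset: what is moved stays moved. The work goes in short steps, Python scripts to look and compute and a shell command to move; the robot and the scene stay as the last step left them, time stands still between calls to the robot, and variables do not carry over. Pictures are saved under pics/ and viewed, at most 10 in all, crops included, and the job is handed in when it is done.

```bash
mkdir -p pics; ls
python3 - <<'E'
from bench import bot
import cv2
for n in("top","scene"):
    f=bot.grab_frame(n); cv2.imwrite(f"pics/{n}0.png",f["color"][:,:,::-1]); print(n,f["mtx"].tolist(),f["rvec"],f["tvec"])
s=bot.read_state();print(s)
E
```

```text
pics
top [[499.3299457089072, 0.0, 279.2456888247199], [0.0, 499.3299457089072, 206.0758809926336], [0.0, 0.0, 1.0]] [ 2.1580211  -2.12036491  0.17606476] [-0.0222646   0.51732716  1.24536256]
scene [[512.2420848227327, 0.0, 279.175569645906], [0.0, 512.2420848227327, 213.96872465511063], [0.0, 0.0, 1.0]] [ 1.84451961  1.22460463 -0.69541666] [-0.15202476 -0.1863948   1.92208635]
{'time_s': 0.1, 'joint_positions': array([-1.45009440e+00,  2.21142740e-01,  1.52750671e+00, -8.71039819e-07,
        1.39471470e+00, -1.26084069e-01]), 'joint_vel': array([-0.00128111, -0.00120644, -0.00270765,  0.00176144, -0.00014625,
       -0.00227247]), 'effort': array([ 1.02953301e-03, -4.95945883e+01, -3.88518226e+01,  7.01845950e-02,
        5.15310536e-02, -5.65249888e-05]), 'ee_pos': array([ 0.15261707, -0.60549414,  0.22154417]), 'eef_rot': array([-3.11594826e+00, -3.86449765e-01, -6.13799990e-06]), 'ft_force': array([ 0.20426164, -0.66753704,  0.6936175 ]), 'torque': array([0.02338749, 0.03648769, 0.05848304]), 'grip_force': 0.0, 'grip_width': 0.08705420935231067}
```

View pics/top0.png

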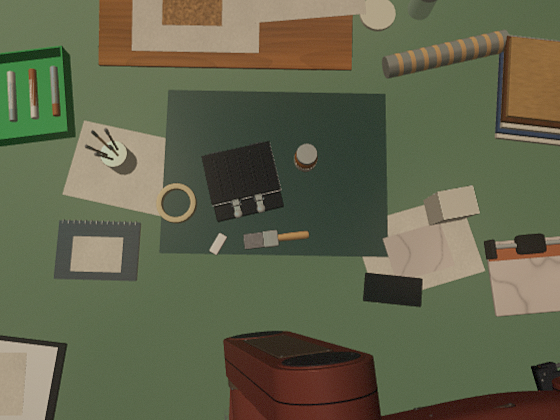

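View pics/scene0.png

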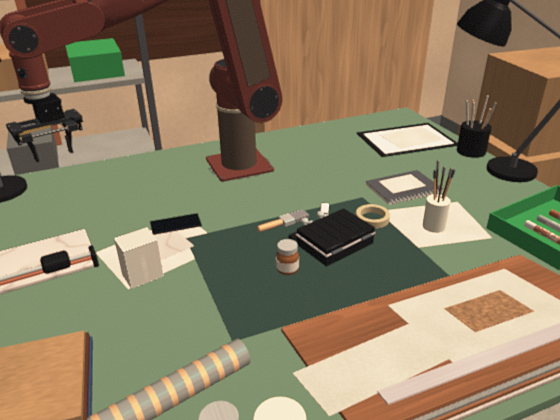

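The top view shows the case at about (243,180), with its buttons near (237,212) and (262,206). The eraser is at (218,243) and the brush at (275,238). I'll zoom in and measure.

```bash
cat > h.py <<'E'
import numpy as np,cv2
from bench import bot
def ray(f,uv,z):
    R=cv2.Rodrigues(np.array(f["rvec"]))[0];t=np.array(f["tvec"]).ravel()
    p=cv2.undistortPoints(np.float64([[uv]]),f["mtx"],None).ravel()
    d=R.T@np.r_[p,1];c=-R.T@t
    return c+d*(z-c[2])/d[2]
def proj(f,P): return cv2.projectPoints(np.float64(P).reshape(-1,3),f["rvec"],f["tvec"],f["mtx"],None)[0].reshape(-1,2)
E
python3 - <<'E'
from h import *
f=bot.grab_frame("top");c=f["color"]
cr=c[130:260,190:320,::-1];cv2.imwrite("pics/topc.png",cv2.resize(cr,None,fx=4.5,fy=4.5,interpolation=cv2.INTER_CUBIC))
# jar cap, eraser, lid corners (black)
g=c.astype(int); dark=((g.max(2)<32)).astype(np.uint8); m=np.zeros_like(dark); m[130:225,195:292]=dark[130:225,195:292]
n,l,s,ce=cv2.connectedComponentsWithStats(m); i=1+s[1:,4].argmax(); print(s[i],ce[i])
p=np.argwhere(l==i)[:,::-1].astype(np.float32); print(cv2.boxPoints(cv2.minAreaRect(p)))
br=((g.min(2)>70)).astype(np.uint8);m=br*0;m[185:225,215:285]=br[185:225,215:285]
n,l,s,ce=cv2.connectedComponentsWithStats(m)
for k in range(1,n): 
  if s[k,4]>5: print(s[k],ce[k],ray(f,ce[k],.05))
E
```

```text
[263 192  17   5  25] [271.12 193.76]
[[262.84    193.87999]
 [278.93997 191.58   ]
 [279.25998 193.81999]
 [263.16    196.11998]]
[266 188  16   6  28] [274.14285714 191.07142857] [0.55516473 0.00066378 0.05      ]
[254 193  11  19 130] [259.60769231 202.19230769] [0.52547176 0.03737023 0.05      ]
[242 196  10   4  16] [246.125  197.5625] [0.5368993  0.07225165 0.05      ]
[215 199  27  19 154] [233.90909091 206.87662338] [0.51213002 0.10282295 0.05      ]
```

View pics/topc.png

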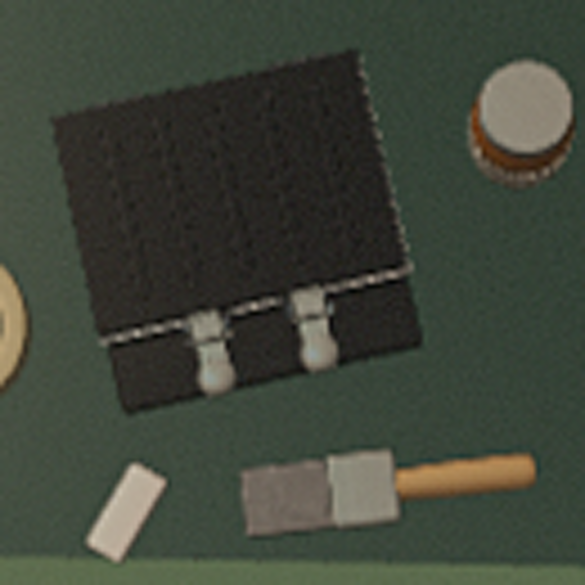

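Run:
```python
from h import *
from scipy.spatial.transform import Rotation as R
f=bot.grab_frame("top")
q=lambda u,v:(190+u/4.5-.4,130+v/4.5-.4)
L=ray(f,q(215,377),.05);Rr=ray(f,q(319,354),.05);print(L,Rr,np.linalg.norm(L-Rr))
cs=[ray(f,q(*p),.06) for p in((55,118),(357,52),(410,268),(103,340))];print(np.round(cs,4))
print([np.linalg.norm(cs[i]-cs[(i+1)%4]).round(4) for i in range(4)])
def yaw(d): return np.arctan2(d[1],d[0])
print("yaw of case x: lid",yaw(cs[1]-cs[2]),yaw(cs[0]-cs[3]),"front edge",yaw(cs[3]-cs[2])-np.pi/2,"buttons",yaw(L-Rr)-np.pi/2)
y=yaw(cs[3]-cs[2])-np.pi/2; ex=np.array([np.cos(y),np.sin(y),0]);ey=np.array([-ex[1],ex[0],0])
mid=(cs[2]+cs[3])/2; print("pred buttons from lid edge",mid-.035*ex+.03*ey,mid-.035*ex-.03*ey)
w=bot.grab_frame("wrist");print(w["hand_eye"].round(3))
s=bot.read_state();print(R.from_rotvec(s["eef_rot"]).as_matrix().round(3))
```

```text
[0.49548233 0.09343711 0.05      ] [0.50975285 0.03474614 0.05      ] 0.06040098045856126
[[ 0.6424  0.1889  0.06  ]
 [ 0.6848  0.0166  0.06  ]
 [ 0.5585 -0.0161  0.06  ]
 [ 0.514   0.1564  0.06  ]]
[np.float64(0.1775), np.float64(0.1305), np.float64(0.1782), np.float64(0.1325)]
yaw of case x: lid 0.2531976577478144 0.24768357967549195 front edge 0.25259735028267816 buttons 0.23851814652474235
pred buttons from lid edge [0.49486777 0.09046326 0.06      ] [0.50986296 0.03236727 0.06      ]
[[-0.001 -0.966 -0.258  0.071]
 [ 1.    -0.001 -0.    -0.   ]
 [ 0.    -0.258  0.966 -0.161]
 [ 0.     0.     0.     1.   ]]
[[ 0.97   0.244 -0.   ]
 [ 0.244 -0.97   0.001]
 [ 0.    -0.001 -1.   ]]
```

The button spacing measures 60.4 mm and the lid 178 × 131 mm, both as specified. The case yaw is 0.25, and the tool is already aligned to it.

```bash
python3 -m jog '0.033 -0.0375 0 0; 0.066 -0.075 0 0; 0.1 -0.1125 0 0; 0.133 -0.15 0 0; 0.166 -0.1875 0 0' 0.034
python3 -m jog '0.033 -0.0375 0 0; 0.066 -0.075 0 0; 0.1 -0.1125 0 0; 0.133 -0.15 0 0; 0.166 -0.1875 0 0'
python3 -m jog '0.033 -0.0375 0 0; 0.066 -0.075 0 0; 0.1 -0.1125 0 0; 0.133 -0.15 0 0; 0.166 -0.188 0 0'
python3 -m jog '0 0 0.02 0; 0 0 0.04 0; 0 0 0.06 0; 0 0 0.06 0; 0 0 0.06 0'
python3 - <<'E'
from h import *
print(bot.read_state()["ee_pos"],bot.read_state()["eef_rot"],bot.read_state()["ft_force"])
w=bot.grab_frame("wrist");print(w["mtx"].tolist());cv2.imwrite("pics/w1.png",w["color"][:,:,::-1])
E
```

```text
time_s: 0.75
ee_pos: [0.2681, -0.3823, 0.2224]
eef_rot: [3.118, 0.386, 0.0]
ft_force: [2.0, 0.0, 0.5]
grip_width: 0.055
grip_force: 0.0
time_s: 1.25
ee_pos: [0.3831, -0.1604, 0.2229]
eef_rot: [3.117, 0.386, 0.001]
ft_force: [1.5, -0.0, -0.3]
grip_width: 0.0454
grip_force: 0.0
time_s: 1.75
ee_pos: [0.4978, 0.062, 0.2228]
eef_rot: [3.117, 0.387, 0.001]
ft_force: [0.9, -1.3, 0.2]
grip_width: 0.0447
grip_force: 0.0
time_s: 2.25
ee_pos: [0.497, 0.0598, 0.1627]
eef_rot: [-3.118, -0.387, 0.001]
ft_force: [-0.4, 0.4, -0.2]
grip_width: 0.0448
grip_force: 0.0
[0.49695827 0.05981029 0.16265872] [-3.11755061e+00 -3.86554149e-01  1.18177008e-03] [-0.38961821  0.4202107  -0.16925031]
[[300.8184958522152, 0.0, 280.6726009606699], [0.0, 300.8184958522152, 211.50839989391127], [0.0, 0.0, 1.0]]
```

View pics/w1.png

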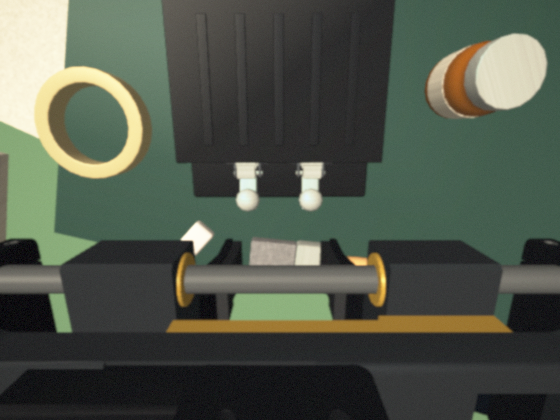

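The wrist view shows the buttons at about (247,200) and (311,200), level and aligned with the fingers. I'll refine their centres by mask.

```bash
cat >> h.py <<'E'
from scipy.spatial.transform import Rotation as Ro
def wray(w,s,uv,z):
    H=w["hand_eye"];Rt=Ro.from_rotvec(s["eef_rot"]).as_matrix()
    p=cv2.undistortPoints(np.float64([[uv]]),w["mtx"],None).ravel()
    d=Rt@H[:3,:3]@np.r_[p,1];c=Rt@H[:3,3]+s["ee_pos"]
    return c+d*(z-c[2])/d[2]
E
python3 - <<'E'
from h import *
s=bot.read_state();w=bot.grab_frame("wrist");c=w["color"].astype(int)
P=[]
for x0,x1 in((230,265),(294,328)):
    m=np.zeros(c.shape[:2],np.uint8);m[190:218,x0:x1]=(c[190:218,x0:x1].min(2)>105)
    k=np.argwhere(m);print(k.min(0),k.max(0))
    b=k[:,0].max();u=(k[:,1].min()+k[:,1].max())/2;r=(k[:,1].max()-k[:,1].min()+1)/2
    uv=(u,b+.5-r);p=wray(w,s,uv,.049);P.append(p);print(uv,r,p)
P=np.array(P);mid=P.mean(0);d=P[0]-P[1];print(np.linalg.norm(d),"yaw",np.arctan2(d[1],d[0])-np.pi/2,mid)
Rt=Ro.from_rotvec(s["eef_rot"]).as_matrix();print("tool shift to mid",Rt.T@(mid-s["ee_pos"]))
E
```

```text
[190 235] [211 257]
(np.float64(246.0), np.float64(200.0)) 11.5 [0.49784958 0.09344244 0.049     ]
[190 298] [211 321]
(np.float64(309.5), np.float64(199.5)) 12.0 [0.51280113 0.03581836 0.049     ]
0.059532207466496824 yaw 0.25386880916511223 [0.50532535 0.0646304  0.049     ]
tool shift to mid [ 0.0084739  -0.00296616  0.11453358]
```

```bash
python3 -m jog '0.004 -0.003 0.03 0.006; 0.004 -0.003 0.06 0.006; 0.004 -0.003 0.09 0.006; 0.004 -0.003 0.1 0.006; 0.004 -0.003 0.1 0.006'
python3 - <<'E'
from h import *
E=[]
for i in range(6):
    f=bot.grab_frame("scene" if i else "wrist");E.append(bot.read_state()["ee_pos"])
    if i==0: cv2.imwrite("pics/w2.png",f["color"][:,:,::-1])
print(np.array(E).round(4))
cv2.imwrite("pics/s2.png",cv2.resize(f["color"][170:290,260:410,::-1],None,fx=4.5,fy=4.5,interpolation=cv2.INTER_CUBIC))
E
```

```text
time_s: 2.85
ee_pos: [0.4997, 0.0636, 0.0621]
eef_rot: [-3.119, -0.377, 0.003]
ft_force: [-0.1, 1.0, 0.5]
grip_width: 0.0453
grip_force: 0.0
[[0.5009 0.0635 0.0634]
 [0.5016 0.0636 0.0642]
 [0.502  0.0636 0.0646]
 [0.5021 0.0636 0.0646]
 [0.5019 0.0636 0.0645]
 [0.5016 0.0637 0.0642]]
```

View pics/w2.png

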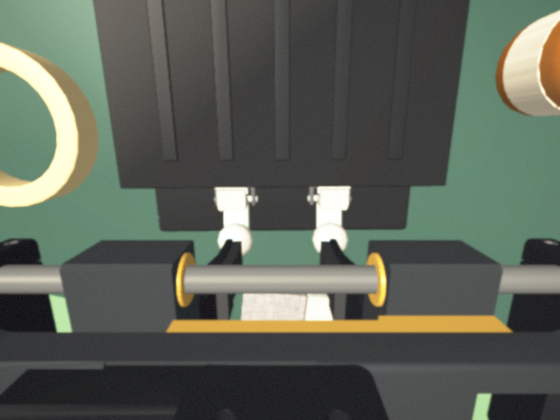

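The fingertips are just above and in front of the buttons, which sit at about (235,240) and (330,240). They are laterally centred.

Run:
```python
from h import *
s=bot.read_state();w=bot.grab_frame("wrist")
P=np.array([wray(w,s,u,.049) for u in((235,240),(330,240))]);mid=P.mean(0);d=P[0]-P[1]
print(s["ee_pos"],P,np.linalg.norm(d),np.arctan2(d[1],d[0])-np.pi/2)
print("tool shift",Ro.from_rotvec(s["eef_rot"]).as_matrix().T@(mid-s["ee_pos"]))
```

```text
[0.5016489  0.06367422 0.06421182] [[0.49999329 0.09269925 0.049     ]
 [0.51401071 0.03536664 0.049     ]] 0.05902132243303574 0.2397888737313778
tool shift [0.00524067 0.00091642 0.01522759]
```

View pics/s2.png

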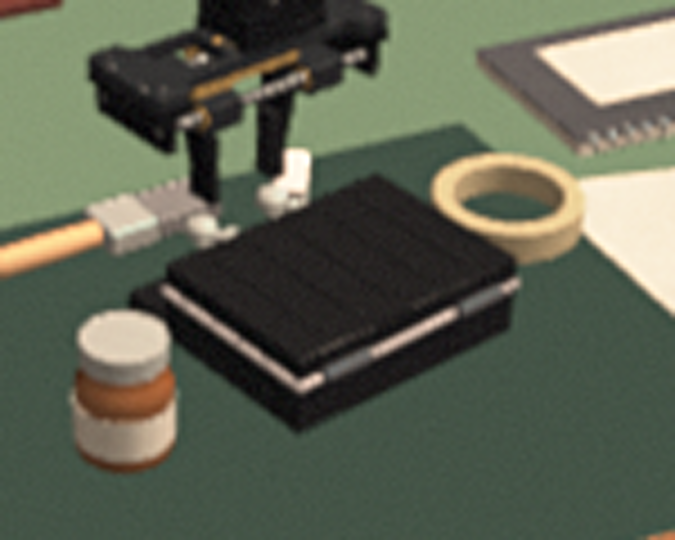

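The scene crop shows each fingertip above its own button, with the lid shut. Now pressing.

```bash
python3 -m jog '0.001 0 0.004 -0.012; 0.001 0 0.008 -0.012; 0.001 0 0.012 -0.012; 0.001 0 0.014 -0.012; 0.001 0 0.014 -0.012' 
python3 -m jog '0 0 0.002 0; 0 0 0.004 0; 0 0 0.006 0; 0 0 0.008 0; 0 0 0.009 0'
python3 - <<'E'
from h import *
s=bot.read_state();print(s["ee_pos"],s["ft_force"],s["torque"])
E
```

```text
time_s: 3.7
ee_pos: [0.5001, 0.0637, 0.0481]
eef_rot: [3.116, 0.396, -0.005]
ft_force: [-4.8, -0.8, 5.4]
grip_width: 0.0449
grip_force: 2.8
time_s: 4.2
ee_pos: [0.499, 0.0634, 0.0401]
eef_rot: [3.116, 0.397, -0.01]
ft_force: [-16.7, -3.3, 25.3]
grip_width: 0.0449
grip_force: 13.0
[0.49896846 0.06342166 0.0401182 ] [-16.67062156  -3.27834054  25.29312173] [-0.4148345   2.82820644  0.0591991 ]
```

```bash
python3 -m jog '-0.001 0 -0.0005 0; -0.002 0 -0.001 0; -0.003 0 -0.001 0; -0.003 0 -0.001 0; -0.003 0 -0.001 0'
python3 - <<'E'
from h import *
f=bot.grab_frame("wrist");g=bot.grab_frame("scene")
a=cv2.resize(f["color"][60:340,120:440],(700,600-0))
b=cv2.resize(g["color"][170:290,260:410],(750,600))
cv2.imwrite("pics/both.png",np.hstack([cv2.resize(a,(400,350)),cv2.resize(b,(400,350))])[:,:,::-1])
s=bot.read_state();print(s["ee_pos"],s["ft_force"],s["torque"])
E
```

```text
time_s: 4.7
ee_pos: [0.4991, 0.0634, 0.0417]
eef_rot: [-3.116, -0.396, -0.002]
ft_force: [-3.8, 1.2, 11.8]
grip_width: 0.0449
grip_force: 5.6
[0.49907913 0.06337557 0.04170269] [-3.80078231  1.02409086 11.28995624] [ 0.19627121  0.55386634 -0.02321964]
```

View pics/both.png

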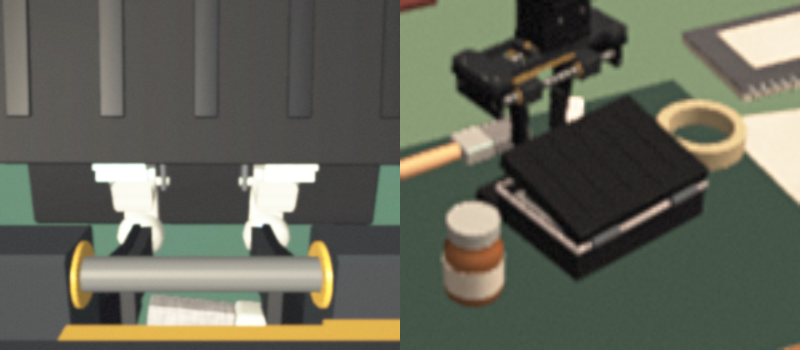

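The lid has started to rise and both buttons are held at about 11 N in total. Holding here.

```bash
for i in 1 2 3 4; do python3 -m jog '0 0 0.0002 0; 0 0 0.0002 0; 0 0 0.0002 0; 0 0 0.0002 0; 0 0 0.0002 0' | grep -E 'time|ee_pos|ft'; done
python3 - <<'E'
from h import *
f=bot.grab_frame("wrist");g=bot.grab_frame("scene")
cv2.imwrite("pics/both2.png",np.hstack([cv2.resize(f["color"][60:340,120:440],(400,350)),cv2.resize(g["color"][170:290,260:410],(400,350))])[:,:,::-1])
E
```

```text
time_s: 5.3
ee_pos: [0.499, 0.0634, 0.0415]
ft_force: [-3.2, -0.6, 11.3]
time_s: 5.8
ee_pos: [0.499, 0.0634, 0.0413]
ft_force: [-4.0, 0.3, 12.9]
time_s: 6.3
ee_pos: [0.4989, 0.0633, 0.0411]
ft_force: [-4.7, 1.0, 12.4]
time_s: 6.8
ee_pos: [0.4989, 0.0633, 0.0409]
ft_force: [-3.9, 1.7, 11.5]
```

View pics/both2.png

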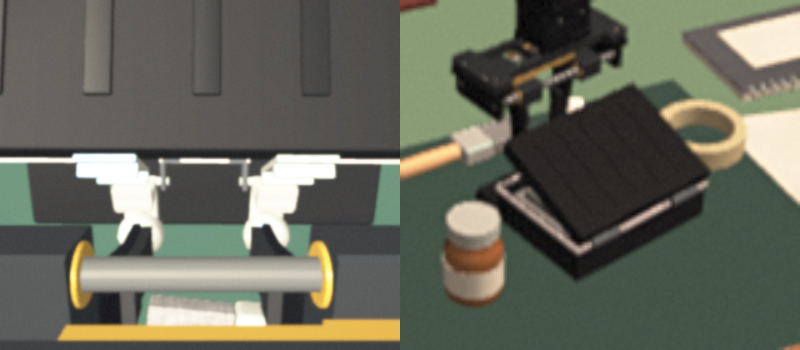

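The lid is clearly past half and the buttons are still down. I'll keep holding until the picture stops changing.

```bash
H='0 0 0 0'; snap(){ python3 - $1 <<'E'
from h import *
import sys
g=bot.grab_frame("scene")["color"];w=bot.grab_frame("wrist")["color"]
np.save(f"sn{sys.argv[1]}",np.vstack([g[170:290,260:410],w[60:180,200:350]]))
E
}
for i in 1 2 3; do python3 -m jog '0 0 0 0; 0 0 0 0; 0 0 0 0; 0 0 0 0; 0 0 0 0' | grep -E 'time|ee_pos|ft'; done; snap 1
for i in 1 2; do python3 -m jog '0 0 0 0; 0 0 0 0; 0 0 0 0; 0 0 0 0; 0 0 0 0' | grep -E 'time|ee_pos|ft'; done; snap 2
for i in 1 2; do python3 -m jog '0 0 0 0; 0 0 0 0; 0 0 0 0; 0 0 0 0; 0 0 0 0' | grep -E 'time|ee_pos|ft'; done; snap 3
python3 - <<'E'
from h import *
a=[np.load(f"sn{i}.npy").astype(int) for i in(1,2,3)]
for p,q in((0,1),(1,2)):
    d=abs(a[p]-a[q]);print("scene",d[:120].mean(),(d[:120].max(2)>40).sum(),"wrist",d[120:].mean(),(d[120:].max(2)>40).sum())
E
```

```text
time_s: 7.4
ee_pos: [0.4989, 0.0633, 0.0409]
ft_force: [-4.9, 0.2, 10.8]
time_s: 7.9
ee_pos: [0.4989, 0.0633, 0.0409]
ft_force: [-3.8, -0.3, 11.9]
time_s: 8.4
ee_pos: [0.4989, 0.0633, 0.0409]
ft_force: [-4.4, 0.6, 11.5]
time_s: 9.0
ee_pos: [0.4989, 0.0633, 0.0409]
ft_force: [-4.6, 0.9, 11.9]
time_s: 9.5
ee_pos: [0.4989, 0.0633, 0.0409]
ft_force: [-4.4, 0.9, 12.1]
time_s: 10.1
ee_pos: [0.4989, 0.0634, 0.0409]
ft_force: [-3.9, 0.3, 11.3]
time_s: 10.6
ee_pos: [0.4989, 0.0633, 0.0409]
ft_force: [-3.6, 0.5, 11.7]
scene 1.7563148148148149 1 wrist 2.6405555555555558 29
scene 1.7145185185185186 2 wrist 2.127111111111111 11
```

```bash
for i in 1 2 3; do python3 -m jog '0 0 0 0; 0 0 0 0; 0 0 0 0; 0 0 0 0; 0 0 0 0' | grep -E 'ft'; done
python3 -m jog '0 0 -0.003 0; -0.001 0 -0.008 0; -0.003 0 -0.015 0; -0.006 0 -0.025 0; -0.01 0 -0.04 0'
python3 -m jog '-0.01 0 -0.03 0; -0.02 0 -0.06 0; -0.03 0 -0.09 0; -0.03 0 -0.12 0; -0.03 0 -0.12 0'
python3 -m jog '0 0 0 0; 0 0 0 0; 0 0 0 0; 0 0 0 0; 0 0 0 0'
python3 - <<'E'
from h import *
f=bot.grab_frame("wrist");g=bot.grab_frame("scene")
cv2.imwrite("pics/both3.png",np.hstack([cv2.resize(f["color"][0:280,120:440],(400,350)),cv2.resize(g["color"][170:290,260:410],(400,350))])[:,:,::-1])
print(bot.read_state()["joint_vel"].round(3))
E
```

```text
ft_force: [-3.9, 1.1, 11.1]
ft_force: [-3.3, 0.4, 12.7]
ft_force: [-4.6, 0.4, 12.1]
time_s: 12.7
ee_pos: [0.487, 0.0606, 0.0791]
eef_rot: [-3.116, -0.396, 0.005]
ft_force: [-0.5, -0.1, 0.1]
grip_width: 0.045
grip_force: 0.0
time_s: 13.2
ee_pos: [0.4616, 0.0529, 0.2045]
eef_rot: [3.115, 0.396, 0.011]
ft_force: [1.6, -0.1, 0.9]
grip_width: 0.0448
grip_force: 0.0
time_s: 13.7
ee_pos: [0.4592, 0.0532, 0.1989]
eef_rot: [-3.116, -0.396, 0.002]
ft_force: [0.5, 0.2, 0.2]
grip_width: 0.0454
grip_force: 0.0
[ 0.    -0.004 -0.002  0.001 -0.    -0.001]
```

View pics/both3.png

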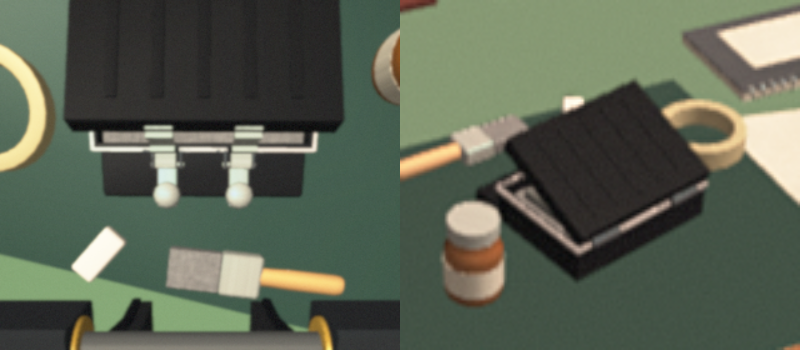

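The lid stands open, the buttons have sprung back, and nothing else has moved. One quick check of the lid angle and whether the case shifted.

Run:
```python
from h import *
g=bot.grab_frame("scene");y=.25
ex=np.array([np.cos(y),np.sin(y),0]);ey=np.array([-ex[1],ex[0],0]);o=np.array([.504,.0643,0])+.08*ex
for a in(.15,.2,.3,.37):
    # hinge at x=.085, z~.04 ; front top edge at x=-.045,z=.06
    dx,dz=-.13,.02; x=.085+dx*np.cos(a)+dz*np.sin(a); z=.04-dx*np.sin(a)+dz*np.cos(a)
    print(a,round(z,3),[proj(g,o+x*ex+sy*.09*ey+[0,0,z]).round(1).tolist() for sy in(1,-1)])
print("seen: left corner",(260+235*.375,170+82*.343),"right",(260+107*.375,170+143*.343))
```

```text
0.15 0.079 [[[344.4, 202.1]], [[296.9, 222.4]]]
0.2 0.085 [[[345.0, 200.6]], [[297.4, 220.9]]]
0.3 0.098 [[[346.5, 197.8]], [[298.6, 218.0]]]
0.37 0.106 [[[347.6, 195.9]], [[299.6, 216.2]]]
seen: left corner (348.125, 198.126) right (300.125, 219.049)
```

Run:
```python
from h import *
g=bot.grab_frame("scene");c=g["color"]
a=np.load("sn3.npy")[:120].astype(int);b=c[170:290,260:410].astype(int)
d=abs(a-b).max(2);print("lid area diff px",(d[40:110,30:110]>40).sum(),(d[30:60,70:115]>40).sum())
i=cv2.imread("pics/scene0.png")[170:290,260:410]
n=c[170:290,260:410,::-1]
cv2.imwrite("pics/cmp.png",cv2.resize(np.hstack([i[15:85,25:125],n[15:85,25:125]]),(800,280),interpolation=cv2.INTER_CUBIC))
y=.25;ex=np.array([np.cos(y),np.sin(y),0]);ey=np.array([-ex[1],ex[0],0]);o=np.array([.504,.0643,0])+.08*ex
print("shut pred in crop",[((proj(g,o-.045*ex+s*.09*ey+[0,0,.06])[0]-[285,185])*4).round() for s in(1,-1)])
print("0.37 pred",(np.array([[347.6,195.9],[299.6,216.2]])-[285,185])*4+[400,0])
t=bot.grab_frame("top")["color"];cv2.imwrite("pics/t2.png",t[:,:,::-1])
```

```text
lid area diff px 48 0
shut pred in crop [array([232.,  88.]), array([ 44., 170.])]
0.37 pred [[650.4  43.6]
 [458.4 124.8]]
```

View pics/cmp.png

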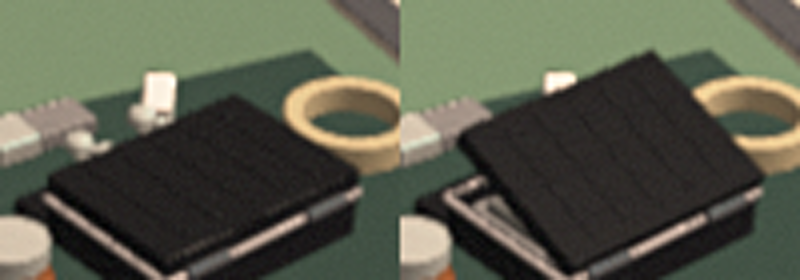

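Shut, the lid corner sits 7 px below its predicted place. Open, it sits 6 px below the 0.37 rad prediction. The shift is a constant bias, so the lid is fully up. The case base hasn't moved.

```bash
python3 -c "
from bench import bot
print(bot.sign_off())"
```

```text
the job is handed in; nothing more can be done
None
```

The job is handed in: I held both buttons down together until the lid stopped at about 0.37 rad, then let go and backed off, with the case and the things around it where they were in the last pictures.

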